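# Sweep the broken porcelain off the prep deck

## Task

Take the scraper block out of the shallow tool tray and use it to sweep all six porcelain chips along the steel deck and off its end into the deep catch pan, without touching the chips with the fingers or shifting the jar that stands on the deck or the two bottles behind it. Then stand the scraper upright in the shallow tool tray again and let go.

Things in the scene. Friction and masses are not known exactly. Their poses are not given: they have to be found in the camera images.
- deck: raised dark steel prep deck, fixed, 240 (x) x 260 (y) mm; its top surface is 50 mm above the origin, which is on the bench under its centre. The 6 mm sheet stands on four feet. Along both x edges runs a rim, 8 mm wide and 11 mm above the top surface, so 224 mm is clear between the rims; both y ends (130 mm from the centre) are open, with no rim
- pan: deep catch pan, fixed, open-topped grey plastic box, 230 (x) x 120 (y) x 42 mm high, walls and floor 4 mm; origin at the centre of its underside on the bench, its axes parallel to the deck's. It stands at one open end of the deck (+y or -y end of the deck, it varies), centre 187 mm from the deck's centre, its near wall 3 mm under the deck's end and its rim below the sheet, so that what is pushed off that end drops into it
- tray: shallow tool tray, fixed, the same kind of box, same footprint, but only 18 mm high (walls and floor 4 mm), at the opposite open end of the deck, its centre 187 mm from the deck's centre; origin at the centre of its underside, axes parallel to the deck's. The scraper starts in it
- scraper: scraper block, 0.13 to 0.21 kg, starting upright in the tool tray at any yaw; foot 22 (x) x 72 (y) x 34 mm high with flat 72 mm wide faces that push (+x or -x side, both alike); on it an upright black grip rib 16 (x) x 40 (y) mm, from 34 to 96 mm high, to be pinched across its x from above. Origin at the centre of its underside, z up; a half turn about z looks the same
- chip0: one of six identical loose chips of broken white porcelain, about 20 x 16 x 10 mm thick, 8 to 17 g, lying flat on the deck, three near each open end of it; origin at the centre of its underside; z up
- chip1: one of six identical loose chips of broken white porcelain, about 20 x 16 x 10 mm thick, 8 to 17 g, lying flat on the deck, three near each open end of it; origin at the centre of its underside; z up
- chip2: one of six identical loose chips of broken white porcelain, about 20 x 16 x 10 mm thick, 8 to 17 g, lying flat on the deck, three near each open end of it; origin at the centre of its underside; z up
- chip3: one of six identical loose chips of broken white porcelain, about 20 x 16 x 10 mm thick, 8 to 17 g, lying flat on the deck, three near each open end of it; origin at the centre of its underside; z up
- chip4: one of six identical loose chips of broken white porcelain, about 20 x 16 x 10 mm thick, 8 to 17 g, lying flat on the deck, three near each open end of it; origin at the centre of its underside; z up
- chip5: one of six identical loose chips of broken white porcelain, about 20 x 16 x 10 mm thick, 8 to 17 g, lying flat on the deck, three near each open end of it; origin at the centre of its underside; z up
- jar: bystander: small amber glass jar with a white cap, 42 mm in diameter, 60 mm high, loose, 0.15 kg, standing somewhere about the middle of the deck; origin at the centre of its underside
- bottle_green: bystander: green bottle, 60 mm in diameter, 120 mm high, loose, standing on the bench close beyond the far rim (+x side) of the deck; origin at the centre of its underside
- bottle_amber: bystander: wide amber jar, 70 mm in diameter, 90 mm high, loose, standing on the bench close beyond the far rim (+x side) of the deck; origin at the centre of its underside
Not all that is in view belongs to the job. Of the things that look like the scraper, the middle-sized one is meant.

How it is judged (in metres and radians):
On the way, in this order (a step that is already met when the one before it is completed fails the run):
1. the scraper has been lifted out of the tool tray (z of scraper in the frame of tray above 0.03 m), for 0.2 s.
2. all six chips lie in the catch pan while the scraper is still in hand (x of chip0 in the frame of pan between -0.113 and 0.113 m and y of chip0 in the frame of pan between -0.058 and 0.058 m and z of each of chip0, chip1, chip2, chip3, chip4, chip5 in the frame of pan below 0.036 m and x of chip1 in the frame of pan between -0.113 and 0.113 m and y of chip1 in the frame of pan between -0.058 and 0.058 m and x of chip2 in the frame of pan between -0.113 and 0.113 m and y of chip2 in the frame of pan between -0.058 and 0.058 m and x of chip3 in the frame of pan between -0.113 and 0.113 m and y of chip3 in the frame of pan between -0.058 and 0.058 m and x of chip4 in the frame of pan between -0.113 and 0.113 m and y of chip4 in the frame of pan between -0.058 and 0.058 m and x of chip5 in the frame of pan between -0.113 and 0.113 m and y of chip5 in the frame of pan between -0.058 and 0.058 m and z of scraper in the frame of tray above 0.02 m and contact force between the fingers and scraper above 1 N), for 0.2 s.
At the end, for the whole second after the job is handed in: all six chips lie at rest within the catch pan, below its rim; the scraper stands upright (within 0.1 rad) and at rest on the tool tray's floor (within 5 mm), released; the jar and both bottles stand upright within 15 mm of where they were (x of chip0 in the frame of pan between -0.113 and 0.113 m and y of chip0 in the frame of pan between -0.058 and 0.058 m and z of each of chip0, chip1, chip2, chip3, chip4, chip5 in the frame of pan below 0.036 m and x of chip1 in the frame of pan between -0.113 and 0.113 m and y of chip1 in the frame of pan between -0.058 and 0.058 m and x of chip2 in the frame of pan between -0.113 and 0.113 m and y of chip2 in the frame of pan between -0.058 and 0.058 m and x of chip3 in the frame of pan between -0.113 and 0.113 m and y of chip3 in the frame of pan between -0.058 and 0.058 m and x of chip4 in the frame of pan between -0.113 and 0.113 m and y of chip4 in the frame of pan between -0.058 and 0.058 m and x of chip5 in the frame of pan between -0.113 and 0.113 m and y of chip5 in the frame of pan between -0.058 and 0.058 m and x of scraper in the frame of tray between -0.112 and 0.112 m and y of scraper in the frame of tray between -0.057 and 0.057 m and z of scraper in the frame of tray below 0.009 m and angle between each of scraper, jar, bottle_green, bottle_amber's own z axis and vertical below 0.1 rad and linear speed of scraper below 0.02 m/s and linear speed of each of chip0, chip1, chip2, chip3, chip4, chip5 below 0.03 m/s and distance of each of jar, bottle_green, bottle_amber from where it was at the start of the episode below 0.015 m); the robot touches nothing.
It fails at once if a chip is touched by the fingers (contact force between the fingers and chip0 above 0.3 N or contact force between the fingers and chip1 above 0.3 N or contact force between the fingers and chip2 above 0.3 N or contact force between the fingers and chip3 above 0.3 N or contact force between the fingers and chip4 above 0.3 N or contact force between the fingers and chip5 above 0.3 N).
It fails at once if a bystander is shifted by more than 15 mm or tipped (distance of any of jar, bottle_green, bottle_amber from where it was at the start of the episode above 0.015 m or angle between any of jar, bottle_green, bottle_amber's own z axis and vertical above 0.3 rad).
It also fails if it takes over 61 s, if anything falls off the work surface, if the arm or the gripper's body presses on something with over 40 N, if the wrist force passes 120 N, or if a joint passes its speed limit or range.

## Robot

A 6-joint arm with a two-finger parallel gripper is mounted at the origin on the work surface. World frame = base frame: x ahead of the robot, y to its left, z up, the work surface at z = 0. Lengths are in m, angles in degrees, forces in N, time in s.
With the tool pointing down it reaches from about 0.3 to 0.75 m from the base axis. Payload 8.5 kg.
Tool frame: the origin (TCP) lies on the centre line of the jaws, within the pads' length; the fingertips stand 17 mm ahead of it and the grasp point (between the pads) lies 2 mm behind it; z points along the fingers, y is the line along which they close (so a half turn about z gives the same grasp; the last joint's range is limited). The gripper opens to 85 mm and grips with 20 to 120 N. Pads are 22 mm wide; open, the fingers measure 114 mm over their backs; the gripper's body (76 mm by 85 mm) begins 54 mm behind the grasp point. The pads swing forward as they close: fully open they stand 13 mm farther back than shut.
Start: joints at [62.607, 21.807, 74.336, -0, 83.858, -12.336], TCP at [0.143, 0.531, 0.248] pointing down, gripper open.
Joint ranges: [-178.18, 178.18], [-50.72, 133.34], [12.68, 142.11], [-81.47, 261.47], [9.98, 163.14], [-165.26, 165.26]. Speed limits (degrees/s): [136.94, 136.94, 180, 180, 180, 180].

## Interface

Orientations are given as a 3x3 rotation matrix whose columns are the frame's x, y, z axes.
In Python, from rig import env gives the robot as it stands.
- The arm moves only by the shell command python3 -m handwheel 'ROWS' [OPENING] [FORCE]. ROWS is JSON, a list that holds one entry, the list of rows, each a list of 4 numbers: the shift along the tool's x, y, z in m, then the turn about the tool's z in rad. In form: [[[x, y, z, roll], ...]]. A call has 1 to 5 rows; each row shifts and turns the commanded pose from where the row before left it, along the tool's axes as they then stand; what a row does not reach is not made up. A row lasts 1/12 s, in which the tool goes at most 41.7 mm and 7.16 degrees, less where a joint would pass 70% of its speed; a pose out of reach is approached as far as the arm can. A call is refused whole if a number of a shift passes 0.0417 or a number of a turn 0.125, either way. A call with a gripper value outside its range is refused whole. OPENING is the opening in per cent of the stroke, from 0 (shut) to 100 (fully open), set as the call begins (- or left out, the last holds). The fingers move at their own pace and stop on an object; FORCE is the grip in N (left out, the last holds). Time passes only in rows, so rows that do not move let the fingers close. It gives the time, the measured TCP pose, the force and the opening at its end, in the units of the state.
- env.observe(): the state, without advancing time (a new reading comes with each control period).
- env.get_image(name): name is "scene" or "top" or "wrist"; returns (picture, depth): 480x640x3 uint8, red, green, blue; 480x640 float32, m along the optical axis (not along the pixel's ray), 0 where there is no reading.
- env.camera_params(name): a dict with "K" (3x3 intrinsics, pixels), "D" ([k1, k2, p1, p2, k3] as OpenCV has them; the pictures are not rectified), "rvec" (rotation vector, rad) and "tvec" (3), from world to camera coordinates, as OpenCV has them. Camera axes: x right, y down, z forward; pixel columns grow to the right and rows downward; lengths in m; the calibration is good to about 2 mm. A picture is of the moment at which its call begins: read the wrist's pose just before it. camera_params takes no time and is no camera call; for the wrist camera it gives the pose at the moment of the call.
- env.close_job(): hands the job in, once; it reports no verdict.
The state is a dict: "time_s": time; "q": joint angles; "qvel": joint speeds; "joint_efforts": joint torques, N m; "position": TCP position; "tool_rot": TCP orientation; "ft_force": force on the tool from outside, world axes, zero at the start; "wrist_torque": the same for the moment, N m; "grip_width": finger opening in m.
Only numpy, scipy, OpenCV 4.12 (cv2) and the standard library are available. Lean on these libraries where they do the work, as an engineer would, in place of code of your own. Each camera call takes 0.05 s, during which the arm holds its last target. There are 200 camera calls.

## Working session

There is one attempt and no reset: what is moved stays moved. The work goes in short steps, Python scripts to look and compute and a shell command to move; the robot and the scene stay as the last step left them, time stands still between calls to the robot, and variables do not carry over. Pictures are saved under pics/ and viewed, on a budget of 10 in all, crops included, one or two more only if the job needs it, and the job is handed in when it is done.

```bash
ls; mkdir -p pics; python3 - <<'E'
from rig import env
import cv2,numpy as np
o=env.observe();print(o)
for n in ("top","scene"):
    im,d=env.get_image(n);cv2.imwrite(f"pics/{n}0.png",im[:,:,::-1]);np.save(f"pics/{n}0d.npy",d)
    print(n,env.camera_params(n))
E
```

```text
pics
{'time_s': 0.0, 'q': array([ 6.26067508e+01,  2.18434236e+01,  7.43874174e+01, -5.69781408e-04,
        8.38561149e+01, -1.23344565e+01]), 'qvel': array([-0.04160921, -0.00521057, -0.08630848,  0.02119629, -0.02924124,
        0.05462491]), 'joint_efforts': array([-3.50773671e-04, -4.48459375e+01, -2.31271988e+01, -1.68237348e-04,
        4.78648013e-03, -1.70756550e-05]), 'position': array([0.14275923, 0.53086668, 0.24767326]), 'tool_rot': array([[-9.65659907e-01,  2.59808523e-01, -6.89492193e-04],
       [ 2.59809248e-01,  9.65659012e-01, -1.35203896e-03],
       [ 3.14543104e-04, -1.48474626e-03, -9.99998848e-01]]), 'ft_force': array([-0.29194888,  0.19216027, -0.16340384]), 'wrist_torque': array([-0.04966579,  0.0333594 , -0.06430755]), 'grip_width': 0.08534474717025628}
top {'K': array([[592.03857318,   0.        , 317.92370061],
       [  0.        , 592.03857318, 240.71345037],
       [  0.        ,   0.        ,   1.        ]]), 'D': array([-0.12545952,  0.        ,  0.        ,  0.        ,  0.        ]), 'rvec': array([ 2.11221195, -2.13178175,  0.184528  ]), 'tvec': array([0.05516717, 0.57022811, 0.80481571])}
scene {'K': array([[500.60441636,   0.        , 312.81268623],
       [  0.        , 500.60441636, 242.28323618],
       [  0.        ,   0.        ,   1.        ]]), 'D': array([-0.0318789,  0.       ,  0.       ,  0.       ,  0.       ]), 'rvec': array([ 2.32349858,  0.62176123, -0.25070953]), 'tvec': array([-0.52186319, -0.11997342,  1.0324011 ])}
```

View pics/top0.png

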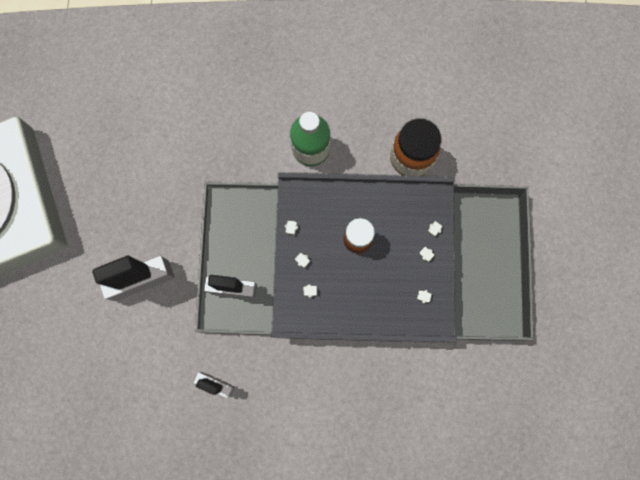

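View pics/scene0.png

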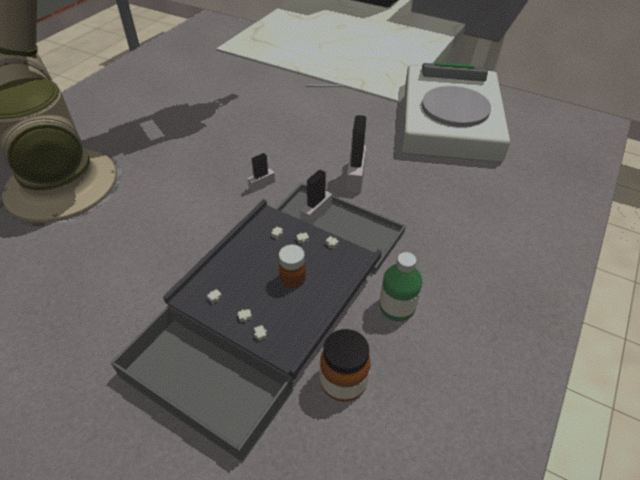

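The top view puts the tool tray (with the middle-sized scraper, around 230,286) on the left and the catch pan on the right. The chips are at (291,228), (302,260), (310,291), (435,228), (427,254) and (424,296), and the jar cap at (360,232). The scene view agrees. Next I turn these pixels into positions.

```bash
cat > h.py <<'E'
from rig import env
import cv2,numpy as np
def cam(n):
    p=env.camera_params(n);R=cv2.Rodrigues(np.array(p["rvec"]))[0];return p,R,np.array(p["tvec"])
def onz(n,uv,z,c=None):
    p,R,t=c or cam(n);x=cv2.undistortPoints(np.array(uv,float).reshape(-1,1,2),p["K"],p["D"])[:,0]
    r=np.c_[x,np.ones(len(x))]@R;o=-R.T@t
    return o+r*((z-o[2])/r[:,2])[:,None]
def cloud(n,d,c=None):
    p,R,t=c or cam(n);v,u=np.mgrid[:480,:640]
    x=cv2.undistortPoints(np.stack([u,v],-1).reshape(-1,1,2).astype(float),p["K"],p["D"])[:,0]
    return ((np.c_[x,np.ones(len(x))]*d.reshape(-1,1)-t)@R).reshape(480,640,3)
E
cat > m.py <<'E'
from h import *
d=np.load("pics/top0d.npy");im=cv2.imread("pics/top0.png");P=cloud("top",d);Z=P[...,2];f=lambda a:np.round(a,4)
def rect(m,name):
    l,n=cv2.connectedComponents(m.astype(np.uint8))[:2] if 0 else cv2.connectedComponents(m.astype(np.uint8))
    l,n=n,l
    for i in range(1,n):
        k=l==i
        if k.sum()<15: continue
        q=P[k]; r=cv2.minAreaRect((q[:,:2]*1000).astype(np.float32))
        v,u=np.where(k);print(name,k.sum(),"px",u.mean().round(),v.mean().round(),"c",f(r[0]),"size",f(r[1]),"ang",round(r[2],1),"mean",f(q.mean(0)))
v,u=np.mgrid[:480,:640]
R=(u>180)&(u<550)&(v>90)&(v<350)
rect(R&(abs(Z-.05)<.003),"deck")
rect(R&(abs(Z-.061)<.003)&((v<190)|(v>325)),"rim")
w=(im.min(2)>170)
rect(R&w&(abs(Z-.06)<.004),"chip")
rect(R&w&(Z>.1),"jarcap")
rect(R&(abs(Z-.1)<.008)&(u<280),"rib")
rect(R&w&(Z<.06)&(u<265),"foot")
rect(R&(Z>.085)&(u>380),"amber")
rect(R&(Z>.085)&(u<345)&(u>280),"green")
rect((Z>.03)&((u<200)|(v>350)),"other")
E
python3 m.py
```

```text
deck 18 px 322.0 152.0 c [706.0554  42.6796] size [ 2.2776 25.0773] ang 38.6 mean [0.7053 0.0433 0.0502]
deck 28 px 396.0 157.0 c [699.1284 -67.8589] size [28.6868  3.7555] ang 22.9 mean [ 0.6981 -0.068   0.0494]
deck 27 px 304.0 155.0 c [702.0609  71.1782] size [30.2123  5.3642] ang 72.5 mean [0.7012 0.0696 0.05  ]
deck 22919 px 364.0 259.0 c [548.8073 -17.3837] size [261.9357 226.0232] ang 87.9 mean [ 0.5446 -0.0171  0.0509]
rim 151 px 410.0 158.0 c [697.3754 -88.6294] size [68.8528 34.3635] ang 54.7 mean [ 0.6918 -0.0873  0.0613]
rim 43 px 310.0 153.0 c [702.0659  60.3312] size [ 7.4137 38.5386] ang 1.7 mean [0.7012 0.061  0.0603]
rim 937 px 366.0 177.0 c [663.853 -21.711] size [259.0992  10.3699] ang 87.6 mean [ 0.6634 -0.0209  0.0616]
rim 984 px 363.0 337.0 c [431.7371 -13.7276] size [258.2374   9.0861] ang 88.1 mean [ 0.4318 -0.0123  0.0617]
chip 109 px 291.0 227.0 c [589.5377  89.1611] size [18.3051 15.8353] ang 3.0 mean [0.5899 0.0891 0.061 ]
chip 113 px 435.0 228.0 c [ 585.7206 -118.9501] size [16.3448 17.1958] ang 45.4 mean [ 0.5862 -0.119   0.0609]
chip 115 px 426.0 253.0 
[... 794 characters left out ...]
15.3585] ang 45.9 mean [0.5058 0.2084 0.0392]
foot 54 px 248.0 283.0 c [511.0713 153.1595] size [16.7691  7.2856] ang 85.4 mean [0.5114 0.1524 0.0391]
amber 1372 px 420.0 138.0 c [573.2809 -46.8434] size [ 59.5442 358.594 ] ang 69.7 mean [ 0.7102 -0.0973  0.0947]
green 814 px 309.0 129.0 c [581.6379  62.8308] size [ 46.341  332.0643] ang 89.4 mean [0.7196 0.0603 0.1086]
other 6374 px 23.0 198.0 c [517.9001 349.1735] size [612.3888 203.9751] ang 53.1 mean [0.639  0.4951 0.063 ]
other 2146 px 129.0 275.0 c [492.077  198.9565] size [338.1823  79.1008] ang 77.0 mean [0.5179 0.3124 0.0898]
other 288 px 209.0 386.0 c [382.7098 128.9942] size [ 25.1042 181.9612] ang 13.0 mean [0.3661 0.2016 0.0686]
```

```bash
for i in 1 2; do :; done
python3 -m handwheel '[[[0,0,0,0.12],[0,0,0,0.12],[0,0,0,0.12],[0,0,0,0.12],[0,0,0,0.12]]]' 100 40
python3 -m handwheel '[[[0,0,0,0.12],[0,0,0,0.12],[0,0,0,0.12],[0,0,0,0.12],[0,0,0,0.12]]]'
python3 -m handwheel '[[[0,0,0,0.12],[0,0,0,0.118],[0,0,0,0],[0,0,0,0]]]'
python3 - <<'E'
from h import *
# jar centre from cap rim at z 0.11
d=np.load("pics/top0d.npy");P=cloud("top",d)[195:270,330:395];k=P[...,2]>.108
q=P[k];print(k.sum(),cv2.minEnclosingCircle((q[:,:2]*1000).astype(np.float32)),q[:,2].max())
c=np.array([.5477,-.0172]);ex=np.array([.99936,-.0358]);ey=np.array([.0358,.99936])
for p in [(.5899,.0891),(.542,.0732),(.4982,.0622),(.5862,-.119),(.5491,-.1053),(.4881,-.0994),q[:,:2].mean(0),(.507,.18)]:
    e=np.array(p)-c;print(np.round([e@ex,e@ey],4))
print(env.observe()["position"],env.observe()["tool_rot"][:,1])
E
```

```text
time_s: 0.52
position: [0.1428, 0.5309, 0.248]
tool_rot: [[-0.646, 0.763, -0.0], [0.763, 0.646, -0.001], [-0.0, -0.001, -1.0]]
ft_force: [0.4, -0.5, -0.2]
grip_width: 0.0854
time_s: 0.93
position: [0.1428, 0.531, 0.2479]
tool_rot: [[-0.102, 0.995, -0.0], [0.995, 0.102, -0.001], [-0.001, -0.001, -1.0]]
ft_force: [0.4, 0.3, 0.4]
grip_width: 0.0854
time_s: 1.27
position: [0.1428, 0.531, 0.248]
tool_rot: [[0.126, 0.992, -0.0], [0.992, -0.126, -0.001], [-0.001, -0.0, -1.0]]
ft_force: [-0.6, 0.5, 0.2]
grip_width: 0.0854
624 ((502.45050048828125, 14.190311431884766), 91.76551055908203) 0.895282653127891
[0.0384 0.1077]
[-0.0089  0.0901]
[-0.0523  0.0776]
[ 0.0421 -0.1004]
[ 0.0046 -0.088 ]
[-0.0566 -0.0843]
[0.018  0.0131]
[-0.0477  0.1956]
[0.14279545 0.53099886 0.24803364] [ 9.92020905e-01 -1.26073241e-01 -2.50082830e-04]
```

```bash
python3 -m handwheel '[[[-0.0232,0.0313,0,0],[-0.0232,0.0313,0,0],[-0.0232,0.0313,0,0],[-0.0232,0.0313,0,0],[-0.0232,0.0313,0,0]]]' >/dev/null
python3 -m handwheel '[[[-0.0232,0.0313,0,0],[-0.0232,0.0313,0,0],[-0.0232,0.0313,0,0],[-0.0232,0.0313,0,0],[-0.0232,0.0313,0,0]]]' >/dev/null
python3 -m handwheel '[[[-0.0232,0.0313,0,0],[-0.0232,0.0313,0,0],[-0.0232,0.0313,0,0],[0,0,0,0],[0,0,0,0]]]'
python3 - <<'E'
from h import *
o=env.observe();c=cam("wrist");im,d=env.get_image("wrist");cv2.imwrite("pics/w1.png",im[:,:,::-1])
P=cloud("wrist",d,c)
for lo,hi in((.09,.11),(.03,.045)):
    k=(abs(P[...,2]-(lo+hi)/2)<(hi-lo)/2)&(abs(P[...,0]-.507)<.05)&(abs(P[...,1]-.18)<.05)
    q=P[k];print(k.sum(),q.mean(0),cv2.minAreaRect((q[:,:2]*1000).astype(np.float32)))
E
```

```text
time_s: 2.52
position: [0.5081, 0.1779, 0.2477]
tool_rot: [[0.129, 0.992, -0.001], [0.992, -0.129, -0.0], [-0.0, -0.001, -1.0]]
ft_force: [0.2, 0.9, -0.9]
grip_width: 0.0852
1016 [0.50784332 0.18158197 0.09986498] ((507.4784240722656, 180.40345764160156), (39.728981018066406, 15.704366683959961), 82.56416320800781)
641 [0.51081348 0.19828625 0.0383787 ] ((507.5774230957031, 180.61399841308594), (71.25205993652344, 21.61043930053711), 82.93212890625)
```

View pics/w1.png

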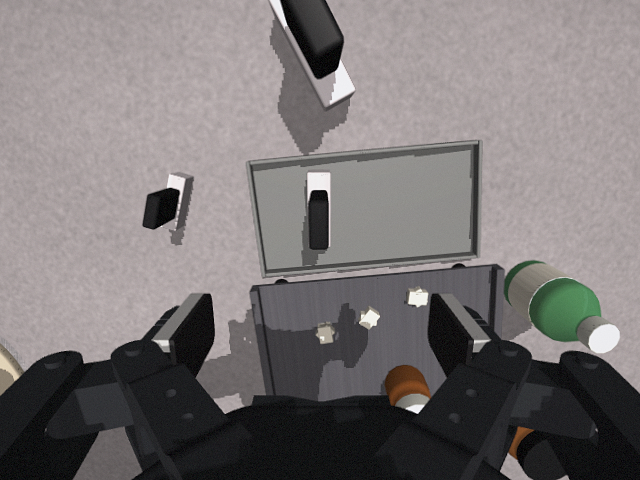

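The wrist view shows the scraper in the tray around (318,210). Its rib and foot sizes match the middle-sized one, and its centre is at (0.5075, 0.1805). Descending to grasp.

```bash
python3 -m handwheel '[[[0.0026,-0.0005,0.036,0],[0,0,0.036,0],[0,0,0.036,0],[0,0,0.036,0],[0,0,0.03,0]]]' 100 60
python3 -m handwheel '[[[0,0,0.0097,0],[0,0,0,0],[0,0,0,0]]]'
python3 -m handwheel '[[[0,0,0,0],[0,0,0,0],[0,0,0,0],[0,0,0,0],[0,0,0,0]]]' 0 60
python3 -m handwheel '[[[0,0,0,0],[0,0,0,0],[0,0,0,0],[0,0,0,0],[0,0,0,0]]]'
```

```text
time_s: 2.98
position: [0.5053, 0.1832, 0.0725]
tool_rot: [[0.126, 0.992, -0.001], [0.992, -0.126, 0.0], [-0.0, -0.001, -1.0]]
ft_force: [-0.6, 0.2, -0.9]
grip_width: 0.0857
time_s: 3.23
position: [0.5073, 0.1827, 0.0658]
tool_rot: [[0.128, 0.992, 0.001], [0.992, -0.128, 0.0], [0.0, 0.001, -1.0]]
ft_force: [0.2, 0.3, 0.3]
grip_width: 0.0856
time_s: 3.65
position: [0.5073, 0.1819, 0.0652]
tool_rot: [[0.13, 0.992, 0.001], [0.992, -0.13, 0.0], [0.0, 0.001, -1.0]]
ft_force: [0.3, -0.5, -0.7]
grip_width: 0.0256
time_s: 4.07
position: [0.5072, 0.1819, 0.065]
tool_rot: [[0.13, 0.992, 0.001], [0.992, -0.13, 0.0], [0.0, 0.001, -1.0]]
ft_force: [-1.4, -0.3, 6.4]
grip_width: 0.0152
```

```bash
python3 -m handwheel '[[[0,0,-0.01,0],[0,0,-0.02,0],[0,0,-0.025,0],[0,0,-0.02,0],[0,0,-0.01,0]]]'
python3 -m handwheel '[[[0,0,0,-0.047],[0,0,0,-0.047],[0,0,0,0],[0,0,0,0]]]'
python3 -m handwheel '[[[-0.0209,0.0239,0,0],[-0.0209,0.0239,0,0],[-0.0209,0.0239,0,0],[-0.0209,0.0239,0,0],[-0.0209,0.0239,0,0]]]'
python3 -m handwheel '[[[0,0,0,0],[0,0,0,0],[0,0,0,0]]]'
python3 - <<'E'
from h import *
o=env.observe();c=cam("wrist");im,d=env.get_image("wrist");cv2.imwrite("pics/w2.png",im[:,:,::-1])
im,d=env.get_image("top");cv2.imwrite("pics/t2.png",im[:,:,::-1])
P=cloud("top",d);k=(P[...,2]>.09)&(P[...,2]<.135)
print(o["position"],o["tool_rot"][:,1])
E
```

```text
time_s: 4.48
position: [0.5077, 0.182, 0.1524]
tool_rot: [[0.13, 0.992, 0.003], [0.992, -0.13, 0.0], [0.001, 0.003, -1.0]]
ft_force: [1.0, -0.7, -1.8]
grip_width: 0.0153
time_s: 4.82
position: [0.5069, 0.1819, 0.1497]
tool_rot: [[0.037, 0.999, -0.0], [0.999, -0.037, -0.0], [-0.0, -0.0, -1.0]]
ft_force: [0.3, -0.1, -2.2]
grip_width: 0.0151
time_s: 5.23
position: [0.6236, 0.072, 0.1495]
tool_rot: [[0.038, 0.999, -0.001], [0.999, -0.038, 0.0], [0.0, -0.001, -1.0]]
ft_force: [0.4, 1.0, -2.2]
grip_width: 0.0154
time_s: 5.48
position: [0.6222, 0.0735, 0.1492]
tool_rot: [[0.037, 0.999, -0.002], [0.999, -0.037, 0.0], [0.0, -0.002, -1.0]]
ft_force: [0.1, 1.0, -1.5]
grip_width: 0.0154
[0.6221693  0.07348914 0.1491808 ] [ 0.99931897 -0.03686709 -0.00155391]
```

View pics/w2.png

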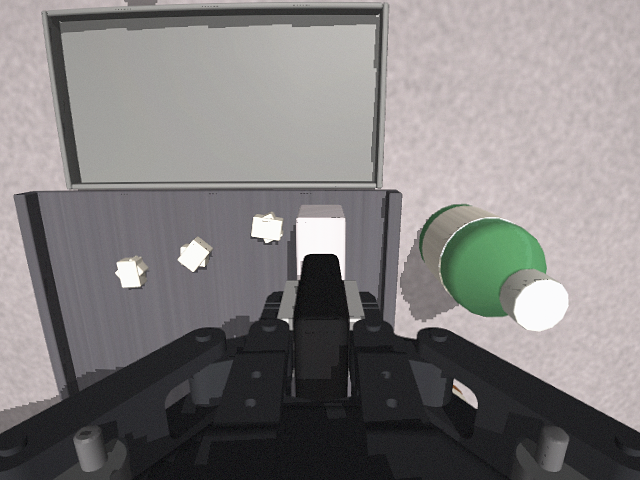

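Scraper is held upright beside the chips, clear of the green bottle. Lowering it to the deck and pushing in -x to gather the near-end chips.

```bash
python3 -m handwheel '[[[0,0,0.015,0],[0,0,0.013,0],[0,0,0.008,0],[0,0,0,0],[0,0,0,0]]]'
python3 -m handwheel '[[[0,-0.01,0,0],[0,-0.013,0,0],[0,-0.013,0,0],[0,-0.013,0,0],[0,-0.013,0,0]]]'
python3 -m handwheel '[[[0,-0.013,0,0],[0,-0.013,0,0],[0,-0.01,0,0],[0,0,0,0],[0,0,0,0]]]'
python3 - <<'E'
from h import *
o=env.observe();im,d=env.get_image("top");cv2.imwrite("pics/t3.png",cv2.resize(im[150:350,180:560,::-1],None,fx=2,fy=2))
print(o["position"])
E
```

```text
time_s: 6.0
position: [0.6225, 0.0737, 0.1138]
tool_rot: [[0.036, 0.999, -0.0], [0.999, -0.036, 0.0], [0.0, -0.0, -1.0]]
ft_force: [-0.4, 1.2, -1.6]
grip_width: 0.0155
time_s: 6.42
position: [0.5605, 0.0756, 0.1147]
tool_rot: [[0.036, 0.999, 0.002], [0.999, -0.036, -0.0], [-0.0, 0.002, -1.0]]
ft_force: [0.7, 0.5, -1.2]
grip_width: 0.0155
time_s: 6.83
position: [0.5253, 0.0768, 0.1147]
tool_rot: [[0.036, 0.999, 0.002], [0.999, -0.036, -0.0], [-0.0, 0.002, -1.0]]
ft_force: [0.8, 0.1, -2.5]
grip_width: 0.0155
[0.525324   0.07682812 0.11467344]
```

View pics/t3.png

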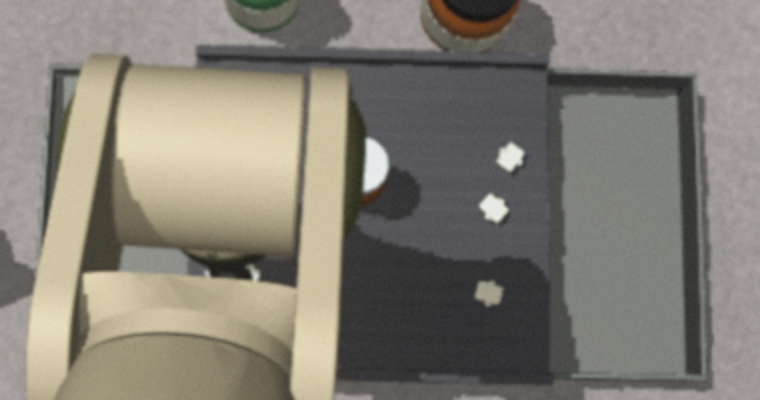

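The arm hides the chips in the top view, but the pan-side chips and jar are unmoved. Lifting and checking with the wrist camera.

```bash
python3 -m handwheel '[[[0,0.004,0,0],[0,0,-0.02,0],[0,0,-0.025,0],[0,0,0,0],[0,0,0,0]]]'
python3 - <<'E'
from h import *
o=env.observe();c=cam("wrist");im,d=env.get_image("wrist");cv2.imwrite("pics/w4.png",im[:,:,::-1])
P=cloud("wrist",d,c);Z=P[...,2]
m=((im.min(2)>110)&(abs(Z-.058)<.008)).astype(np.uint8)
n,l,s,ce=cv2.connectedComponentsWithStats(m)
C=np.array([.5477,-.0172]);E=np.array([[.99936,-.0358],[.0358,.99936]])
for i in range(1,n):
    if s[i,4]>40:
        q=(P[l==i][:,:2]-C)@E.T;print(s[i,4],ce[i].round(),q.mean(0).round(4),q.min(0).round(3),q.max(0).round(3))
E
```

```text
time_s: 7.3
position: [0.53, 0.0765, 0.1595]
tool_rot: [[0.036, 0.999, 0.003], [0.999, -0.036, -0.0], [-0.0, 0.003, -1.0]]
ft_force: [-0.3, 0.5, -2.7]
grip_width: 0.0155
26501 [359. 253.] [0.0074 0.0839] [-0.111  0.006] [0.112 0.129]
1146 [176. 263.] [-0.1152  0.0806] [-0.119  0.028] [-0.112  0.129]
1153 [522. 282.] [0.1167 0.0659] [0.113 0.004] [0.121 0.129]
611 [580. 240.] [0.1577 0.0947] [0.147 0.058] [0.187 0.114]
243 [464. 393.] [ 0.0925 -0.0302] [ 0.082 -0.044] [ 0.103 -0.017]
```

View pics/w4.png

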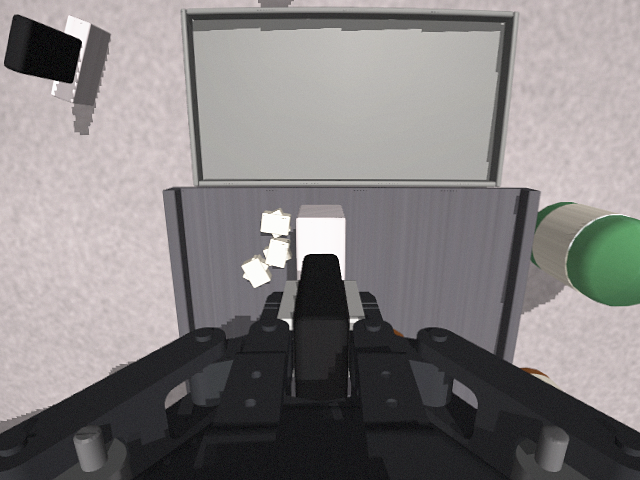

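The three near-end chips are now gathered at about (275,222), (277,252) and (256,271), just left of the scraper. Turning the scraper 90° behind them.

```bash
python3 -m handwheel '[[[0.0285,-0.0195,0,0],[0.0285,-0.0195,0,0],[0,0,0,0.12],[0,0,0,0.12],[0,0,0,0.12]]]'
python3 -m handwheel '[[[0,0,0,0.12],[0,0,0,0.12],[0,0,0,0.12],[0,0,0,0.12],[0,0,0,0.12]]]'
python3 -m handwheel '[[[0,0,0,0.12],[0,0,0,0.12],[0,0,0,0.12],[0,0,0,0.12],[0,0,0,0.12]]]'
python3 -m handwheel '[[[0,0,0,0.01],[0,0,0,0],[0,0,0,0]]]'
```

```text
time_s: 7.77
position: [0.4914, 0.1355, 0.1575]
tool_rot: [[0.39, 0.921, -0.002], [0.921, -0.39, -0.0], [-0.001, -0.002, -1.0]]
ft_force: [-0.1, 0.4, -1.9]
grip_width: 0.0153
time_s: 8.18
position: [0.4917, 0.1349, 0.1574]
tool_rot: [[0.843, 0.539, -0.002], [0.539, -0.843, -0.0], [-0.002, -0.001, -1.0]]
ft_force: [0.6, -0.4, -2.2]
grip_width: 0.0156
time_s: 8.6
position: [0.4917, 0.1349, 0.1574]
tool_rot: [[1.0, -0.031, -0.002], [-0.031, -1.0, -0.0], [-0.002, 0.0, -1.0]]
ft_force: [-0.1, 0.7, -1.5]
grip_width: 0.0156
time_s: 8.85
position: [0.4918, 0.1349, 0.158]
tool_rot: [[0.999, -0.032, -0.001], [-0.032, -0.999, -0.0], [-0.001, 0.0, -1.0]]
ft_force: [0.1, -0.7, -2.1]
grip_width: 0.0151
```

```bash
python3 -m handwheel '[[[0,0,0.015,0],[0,0,0.02,0],[0,0,0.01,0],[0,0,0,0],[0,0,0,0]]]'
python3 -m handwheel '[[[0,0.01,0,0],[0,0.015,0,0],[0,0.015,0,0],[0,0.015,0,0],[0,0.015,0,0]]]'
python3 -m handwheel '[[[0,0.015,0,0],[0,0.015,0,0],[0,0.015,0,0],[0,0.015,0,0],[0,0.015,0,0]]]'
python3 -m handwheel '[[[0,0.015,0,0],[0,0.015,0,0],[0,0.015,0,0],[0,0.015,0,0],[0,0.015,0,0]]]'
python3 - <<'E'
from h import *
im,d=env.get_image("scene");cv2.imwrite("pics/s5.png",cv2.resize(im[200:440,110:410,::-1],None,fx=2.5,fy=2.5))
E
```

```text
time_s: 9.27
position: [0.4919, 0.135, 0.1135]
tool_rot: [[0.999, -0.034, -0.001], [-0.034, -0.999, -0.0], [-0.001, 0.0, -1.0]]
ft_force: [1.1, -0.6, -1.2]
grip_width: 0.015
time_s: 9.68
position: [0.4897, 0.0637, 0.1146]
tool_rot: [[0.999, -0.034, 0.002], [-0.034, -0.999, -0.0], [0.002, 0.0, -1.0]]
ft_force: [-0.2, -0.1, -2.1]
grip_width: 0.0156
time_s: 10.1
position: [0.487, -0.0114, 0.1146]
tool_rot: [[0.999, -0.035, 0.002], [-0.035, -0.999, -0.001], [0.002, 0.001, -1.0]]
ft_force: [0.7, -0.6, -2.1]
grip_width: 0.0154
time_s: 10.52
position: [0.4842, -0.0864, 0.1146]
tool_rot: [[0.999, -0.035, 0.002], [-0.035, -0.999, -0.001], [0.002, 0.001, -1.0]]
ft_force: [0.0, 0.7, -2.0]
grip_width: 0.0151
```

View pics/s5.png

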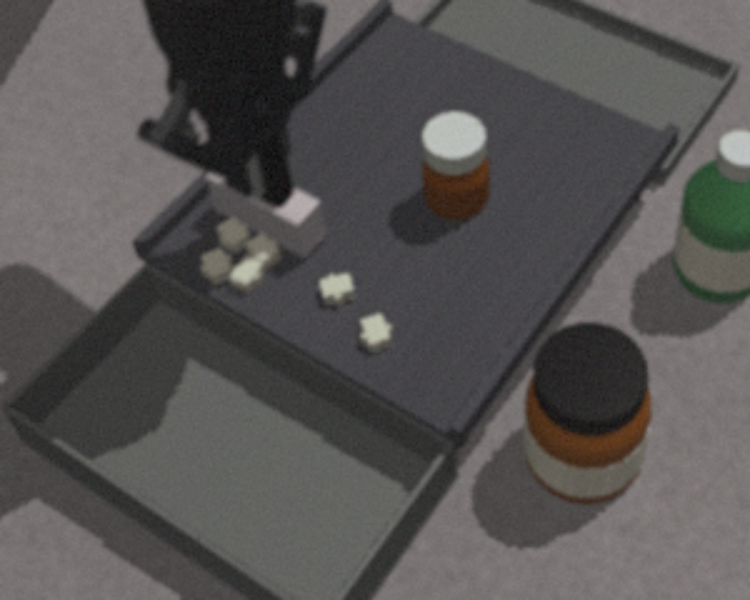

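Four chips are gathered ahead of the scraper with nothing left behind, and the jar hasn't moved. Finishing this lane, then setting up for the second one.

```bash
python3 -m handwheel '[[[0,0.013,0,0],[0,0.012,0,0],[0,0.012,0,0],[0,0.012,0,0],[0,0.012,0,0]]]'
python3 -m handwheel '[[[0,0.011,0,0],[0,0,0,0],[0,0,-0.02,0],[0,0,-0.025,0]]]'
python3 -m handwheel '[[[0.021,-0.0245,0,0],[0.021,-0.0245,0,0],[0.021,-0.0245,0,0],[0.021,-0.0245,0,0],[0,0,0,0]]]'
python3 -m handwheel '[[[0,0,0,0],[0,0,0,0]]]'
python3 - <<'E'
from h import *
im,d=env.get_image("scene");cv2.imwrite("pics/s6.png",cv2.resize(im[200:440,110:410,::-1],None,fx=2.5,fy=2.5))
p=env.observe()["position"][:2]-np.array([.5477,-.0172]);print(p@[.99936,-.0358],p@[.0358,.99936])
E
```

```text
time_s: 10.98
position: [0.482, -0.1471, 0.1139]
tool_rot: [[0.999, -0.035, 0.0], [-0.035, -0.999, -0.0], [0.0, 0.0, -1.0]]
ft_force: [-0.1, -0.6, -0.9]
grip_width: 0.0149
time_s: 11.32
position: [0.4807, -0.1564, 0.1577]
tool_rot: [[0.999, -0.036, -0.004], [-0.036, -0.999, 0.003], [-0.004, -0.002, -1.0]]
ft_force: [0.7, -0.3, -1.8]
grip_width: 0.015
time_s: 11.73
position: [0.5715, -0.0579, 0.1584]
tool_rot: [[1.0, -0.031, 0.001], [-0.031, -1.0, 0.001], [0.001, -0.001, -1.0]]
ft_force: [-1.4, 0.3, -3.0]
grip_width: 0.0151
time_s: 11.9
position: [0.5686, -0.0618, 0.1584]
tool_rot: [[0.999, -0.035, -0.001], [-0.035, -0.999, 0.0], [-0.001, -0.0, -1.0]]
ft_force: [0.3, -0.5, -2.1]
grip_width: 0.0152
0.022355287444201417 -0.04425813485948287
```

View pics/s6.png

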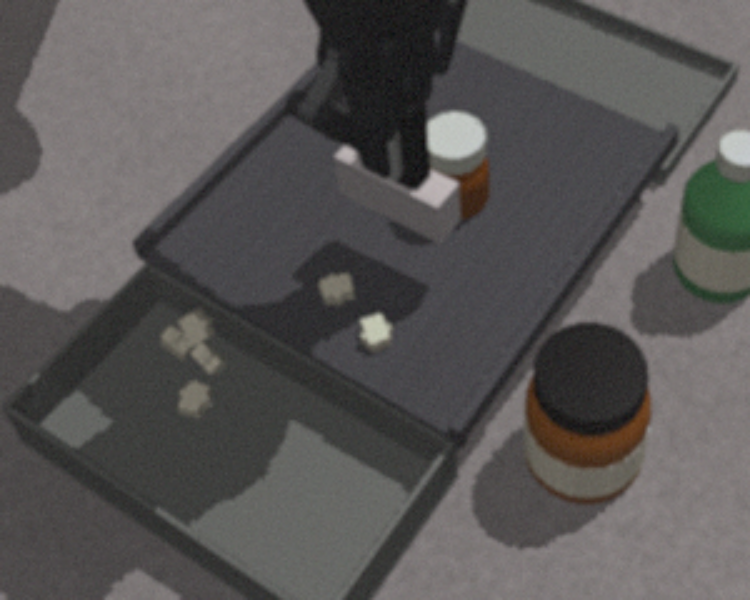

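Four chips lie in the pan, two remain on the deck ahead of the scraper, and the jar is clear. Sweeping the second lane.

```bash
python3 -m handwheel '[[[0.001,0.001,0.015,0],[0,0,0.02,0],[0,0,0.01,0],[0,0,0,0],[0,0,0,0]]]'
python3 -m handwheel '[[[0,0.01,0,0],[0,0.013,0,0],[0,0.013,0,0],[0,0.013,0,0],[0,0.013,0,0]]]'
python3 -m handwheel '[[[0,0.012,0,0],[0,0.012,0,0],[0,0.012,0,0],[0,0,0,0],[0,0,0,0]]]'
python3 -m handwheel '[[[0,0,-0.02,0],[0,0,-0.03,0],[0,0,-0.03,0],[0,0,0,0],[0,0,0,0]]]'
python3 - <<'E'
from h import *
im,d=env.get_image("scene");cv2.imwrite("pics/s7.png",cv2.resize(im[200:440,110:410,::-1],None,fx=2.5,fy=2.5))
E
```

```text
time_s: 12.37
position: [0.5698, -0.0634, 0.1138]
tool_rot: [[0.999, -0.036, -0.0], [-0.036, -0.999, 0.0], [-0.0, -0.0, -1.0]]
ft_force: [0.3, 0.3, -1.9]
grip_width: 0.0154
time_s: 12.78
position: [0.5677, -0.1268, 0.1139]
tool_rot: [[0.999, -0.036, 0.0], [-0.036, -0.999, -0.0], [0.0, 0.0, -1.0]]
ft_force: [0.7, -0.4, -1.9]
grip_width: 0.0153
time_s: 13.2
position: [0.5664, -0.1614, 0.1135]
tool_rot: [[0.999, -0.036, -0.0], [-0.036, -0.999, 0.0], [-0.0, -0.0, -1.0]]
ft_force: [0.3, -0.5, -2.3]
grip_width: 0.0155
time_s: 13.62
position: [0.5669, -0.1603, 0.1949]
tool_rot: [[0.999, -0.034, 0.003], [-0.034, -0.999, -0.001], [0.003, 0.001, -1.0]]
ft_force: [0.4, 0.1, -2.2]
grip_width: 0.0154
```

View pics/s7.png

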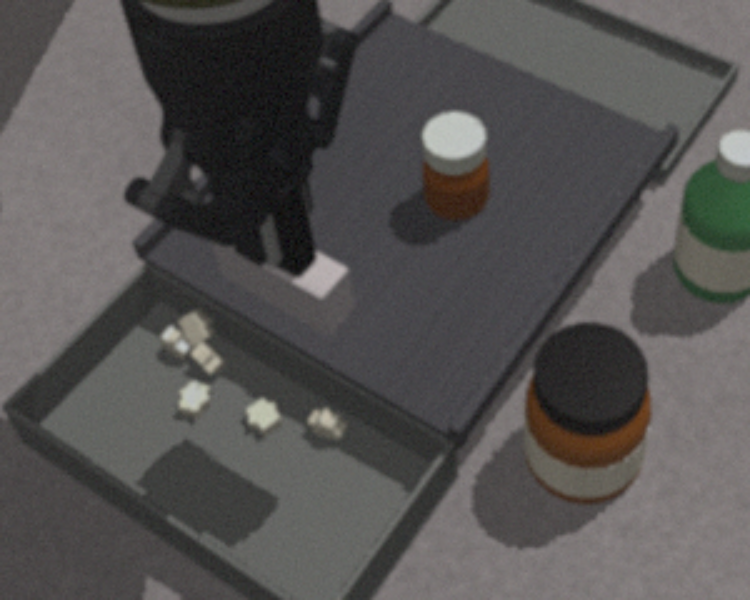

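All six chips lie in the pan, the deck is clear, and the jar and bottles stand where they were. Carrying the scraper back to the tool tray.

```bash
python3 -m handwheel '[[[-0.0185,-0.0365,0,0],[-0.0185,-0.0365,0,0],[-0.0185,-0.0365,0,0],[-0.0185,-0.0365,0,0],[0,-0.0375,0,0]]]'
python3 -m handwheel '[[[0,-0.0375,0,0],[0,-0.0375,0,0],[0,-0.0375,0,0],[0,-0.0375,0,0],[0,0,0,0]]]'
python3 -m handwheel '[[[0,0,0,0],[0,0,0,0],[0,0,0,0]]]'
python3 - <<'E'
from h import *
p=env.observe()["position"][:2]-np.array([.5477,-.0172]);print(p@[.99936,-.0358],p@[.0358,.99936])
E
```

```text
time_s: 14.08
position: [0.4952, 0.0272, 0.1921]
tool_rot: [[0.999, -0.035, -0.005], [-0.035, -0.999, 0.001], [-0.005, -0.001, -1.0]]
ft_force: [2.3, -0.5, -1.2]
grip_width: 0.0154
time_s: 14.5
position: [0.5028, 0.1806, 0.1919]
tool_rot: [[1.0, -0.03, -0.003], [-0.03, -1.0, 0.002], [-0.003, -0.002, -1.0]]
ft_force: [-0.7, -0.3, -1.6]
grip_width: 0.0152
time_s: 14.75
position: [0.5041, 0.1741, 0.1929]
tool_rot: [[0.999, -0.036, -0.002], [-0.036, -0.999, -0.0], [-0.002, 0.0, -1.0]]
ft_force: [0.2, 1.2, -2.4]
grip_width: 0.0154
-0.05046084878606186 0.18960411410536065
```

```bash
python3 -m handwheel '[[[0,0,0.03,0],[0,0,0.035,0],[0,0,0.03,0],[0,0,0.02,0],[0,0,0.004,0]]]'
python3 -m handwheel '[[[0,0,0.003,0],[0,0,0.002,0],[0,0,0.001,0],[0,0,0,0],[0,0,0,0]]]'
python3 -m handwheel '[[[0,0,0.001,0],[0,0,0,0],[0,0,0,0]]]'
```

```text
time_s: 15.17
position: [0.5027, 0.1735, 0.0713]
tool_rot: [[0.999, -0.037, -0.007], [-0.037, -0.999, -0.001], [-0.007, 0.001, -1.0]]
ft_force: [-0.2, 0.3, -2.1]
grip_width: 0.0152
time_s: 15.58
position: [0.5047, 0.1751, 0.0695]
tool_rot: [[0.999, -0.035, 0.002], [-0.035, -0.999, 0.0], [0.002, -0.0, -1.0]]
ft_force: [0.9, -0.6, -2.5]
grip_width: 0.0157
time_s: 15.83
position: [0.5043, 0.1751, 0.0678]
tool_rot: [[0.999, -0.035, 0.0], [-0.035, -0.999, 0.0], [0.0, -0.0, -1.0]]
ft_force: [0.0, 0.5, -0.9]
grip_width: 0.0149
```

```bash
python3 -m handwheel '[[[0,0,0.001,0],[0,0,0,0],[0,0,0,0]]]'
python3 -m handwheel '[[[0,0,0.001,0],[0,0,0,0],[0,0,0,0]]]'
python3 -m handwheel '[[[0,0,0.001,0],[0,0,0,0],[0,0,0,0]]]'
```

```text
time_s: 16.08
position: [0.5043, 0.175, 0.0666]
tool_rot: [[0.999, -0.035, -0.0], [-0.035, -0.999, -0.0], [-0.0, 0.0, -1.0]]
ft_force: [1.0, 0.3, -1.9]
grip_width: 0.016
time_s: 16.33
position: [0.5043, 0.175, 0.0655]
tool_rot: [[0.999, -0.035, -0.0], [-0.035, -0.999, -0.0], [-0.0, 0.0, -1.0]]
ft_force: [0.5, 0.6, -1.6]
grip_width: 0.0152
time_s: 16.58
position: [0.5045, 0.1751, 0.0649]
tool_rot: [[0.999, -0.035, 0.001], [-0.035, -0.999, 0.0], [0.001, -0.0, -1.0]]
ft_force: [-0.1, 0.8, 3.1]
grip_width: 0.0151
```

Contact at 0.065, the same height as at the grasp (the force reads +3 N). Releasing and retreating straight up.

```bash
python3 -m handwheel '[[[0,0,0,0],[0,0,0,0],[0,0,0,0],[0,0,0,0],[0,0,0,0]]]' 60
python3 -m handwheel '[[[0,0,0,0],[0,0,0,0],[0,0,0,0],[0,0,-0.01,0],[0,0,-0.02,0]]]'
python3 -m handwheel '[[[0,0,-0.04,0],[0,0,-0.04,0],[0,0,-0.04,0],[0,0,-0.04,0],[0,0,0,0]]]'
python3 -m handwheel '[[[-0.03,-0.02,0,0],[-0.03,-0.02,0,0],[-0.03,-0.02,0,0],[-0.03,-0.02,0,0],[0,0,0,0]]]'
python3 - <<'E'
from h import *
im,d=env.get_image("scene");cv2.imwrite("pics/s8.png",cv2.resize(im[130:440,110:430,::-1],None,fx=1.9,fy=1.9))
P=cloud("scene",d);k=(P[...,2]>.07)&(abs(P[...,0]-.504)<.05)&(abs(P[...,1]-.175)<.05)&(P[...,2]<.13)
q=P[k];print(k.sum(),q.mean(0),q[:,2].max())
E
```

```text
time_s: 17.0
position: [0.5043, 0.175, 0.0646]
tool_rot: [[0.999, -0.035, -0.0], [-0.035, -0.999, -0.0], [-0.0, 0.0, -1.0]]
ft_force: [0.1, -0.5, 0.1]
grip_width: 0.0512
time_s: 17.42
position: [0.5033, 0.1749, 0.0938]
tool_rot: [[0.999, -0.035, -0.004], [-0.035, -0.999, -0.0], [-0.004, 0.001, -1.0]]
ft_force: [-0.3, -0.1, 0.4]
grip_width: 0.0512
time_s: 17.83
position: [0.5062, 0.1754, 0.2633]
tool_rot: [[0.999, -0.035, 0.015], [-0.035, -0.999, 0.002], [0.015, -0.002, -1.0]]
ft_force: [-0.6, -0.4, 0.7]
grip_width: 0.0513
time_s: 18.25
position: [0.3826, 0.2615, 0.2555]
tool_rot: [[1.0, -0.031, -0.001], [-0.031, -1.0, 0.001], [-0.001, -0.001, -1.0]]
ft_force: [-0.4, -0.2, 0.6]
grip_width: 0.0514
407 [0.50512242 0.1687266  0.08998589] 0.10342395786369456
```

View pics/s8.png

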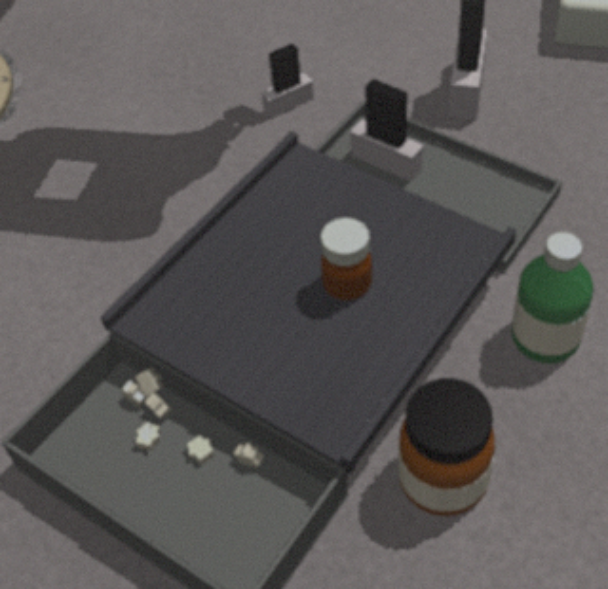

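The scraper stands upright in the tray with its rib top near 0.10 m. All six chips are in the pan, and the jar and bottles haven't moved. Handing in.

```bash
python3 -m handwheel '[[[0,0,0,0],[0,0,0,0],[0,0,0,0]]]' | head -2
python3 -c "
from rig import env
print(env.close_job())"
```

```text
time_s: 18.55
position: [0.388, 0.2587, 0.2546]
the job is handed in; nothing more can be done
None
```

The job is handed in at about 18.5 s of the 61 s allowed, and every check I made passed; no verdict was reported.

- **Sweep:** I took the middle-sized scraper from the tool tray and pushed the three near-end chips sideways, clear of the jar. Two sweeps along the deck then put all six chips in the catch pan. I stood the scraper back in the tray and let go.
- **Last picture:** All six chips lie in the pan. The scraper stands upright in the tray, with its rib top at about 0.10 m, as it should be on the tray floor. The jar and both bottles look unmoved, but I did not measure their positions again.
- **Release:** The scraper touched the tray floor at the same tool height as at the grasp. The wrist force went back to about zero when I let go, and the arm is well clear.

I viewed 9 of the 10 pictures allowed.

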